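Point out the parts to pack and the bay they go in

TASK

Show the helper what to pack, by pointing straight down with the fingertips a few centimetres above the middle of each thing, touching nothing: first the middle-sized of the three metal duct collars, then the roll of tape, holding still for at least two seconds over each, and last the empty bay of the black tray, where you finish still pointing. Lift the hand well clear (some 15 cm above the table) whenever you go from one to the next, so that the other collars and the filled bays never seem to be meant. Nothing may be touched, shifted or picked up.

Things in the scene. Friction and masses are not known exactly. Their poses are not given: they have to be found in the camera images.
- collar_mid_mouth (a point): Centre of the open upper mouth of the middle-sized collar, 60 mm above its underside. The first thing to point at.
- collar_small: Smallest of three plain sheet-metal duct collars (short open tubes, bright bare metal, all 60 mm tall, 3 mm wall, standing on end on the table, axis upright): 80 mm outside diameter. Origin: centre of its underside. Not wanted.
- collar_mid: Middle-sized duct collar, same kind: 100 mm outside diameter, 60 mm tall. Origin: centre of its underside.
- collar_large: Largest duct collar, same kind: 125 mm outside diameter, 60 mm tall. Origin: centre of its underside. Not wanted. The collars and the tape roll swap places from start to start.
- tape_roll: Roll of plain grey duct tape lying flat: a thick-walled ring, 100 mm outside diameter, 64 mm hole, 48 mm tall. Origin: centre of its underside.
- tape_roll_top (a point): Centre of the tape roll's hole at the level of its upper face, 48 mm above its underside. The second thing to point at.
- tray: Black open packing tray fixed to the table at the robot's right, 310 x 110 x 50 mm tall outside, 5 mm walls and floor, its long side along its own x; two cross walls make three equal bays in a row, centres about 100 mm apart. Two bays are filled and one is empty; which one changes. Origin: centre of its underside.
- empty_bay (a point): Centre of the mouth of the empty bay, level with the tray's rim (50 mm above the table). The bay holds only a flat brown 88 mm square card liner on its floor. The last thing to point at.
- screw_jar: Clear jar of 60 mm diameter, 75 mm tall, standing in one bay of the tray (its top about 80 mm above the table). Origin: centre of its underside.
- tile_stack: Stack of six 72 mm square white tiles, 47 mm tall, in another bay (top about 52 mm above the table). Origin: centre of its underside.
- sealer_jar: Bystander: small white jar, 42 mm diameter, 75 mm tall, standing amid the collars. Origin: centre of its underside.
- screwdriver: Bystander: screwdriver lying on the table, under 40 mm tall.
- hammer: Bystander: hammer lying on the table at the left, under 50 mm tall.
- bracket: Bystander: yellow L-shaped metal bracket, 80 x 32 mm base, 55 mm tall upright leg at its own +x end. Origin: middle of the underside.
- tape_measure: Bystander: pocket tape measure, 70 x 45 x 60 mm tall. Origin: centre of its underside.
- filler_tin: Bystander: round tin, 72 mm diameter, 90 mm tall, near the back. Origin: centre of its underside. At the table's right, back and left edges, stand a spirit level (55 mm tall), a toolbox (165 mm tall) and cartons (up to 120 mm tall), which are not needed.

How it is judged:
By the outcome, as a careful person would: the job done as asked, in the order asked, and still so for the second after the job is handed in, with the robot touching nothing.
It also fails if it takes over 61 s, if anything falls off the work surface, if the arm or the gripper's body presses on something with over 40 N, if the wrist force passes 120 N, or if a joint passes its speed limit or range.

ROBOT

A 6-joint arm with a two-finger parallel gripper is mounted at the origin on the work surface. World frame = base frame: x ahead of the robot, y to its left, z up, the work surface at z = 0. Lengths are in m, angles in degrees, forces in N, time in s.
With the tool pointing down it reaches from about 0.3 to 0.75 m from the base axis. Payload 8.5 kg.
Tool frame: the origin (TCP) lies midway between the tips of the shut fingers; the grasp point (between the pads) lies behind it (grasp_offset is the z of the grasp point in the tool frame, in m); z points along the fingers, y is the direction in which the jaws open and shut (so a half turn about z gives the same grasp; the last joint's range is limited). The gripper opens to 85 mm and grips with 20 to 120 N. Pads are 22 mm wide; open, the fingers measure 114 mm over their backs; the gripper's body (76 mm by 85 mm) begins 54 mm behind the grasp point. The pads swing forward as they close: fully open they stand 13 mm farther back than shut.
Start: joints at [-75.705, 21.807, 74.336, -0, 83.858, -12.336], TCP at [0.247, -0.492, 0.231] pointing down, gripper open.
Joint ranges: [-178.18, 178.18], [-50.72, 133.34], [12.68, 142.11], [-81.47, 261.47], [9.98, 163.14], [-165.26, 165.26]. Speed limits (degrees/s): [136.94, 136.94, 180, 180, 180, 180].

INTERFACE

Orientations are given as a 3x3 rotation matrix whose columns are the frame's x, y, z axes.
In Python, from rig import * gives the robot as it stands.
- The arm moves only by the shell command python3 -m pendant 'ROWS' [FORCE]. ROWS is JSON, one flat list of numbers, 7 for each row, row after row: the finger opening in mm, from 0 to 85.4, then the shift along the tool's x, y, z in units of 50 mm (1.0 is 50 mm), then the turn, a rotation vector about the tool's x, y, z in units of 8 degrees (1.0 is 8 degrees). In form: [hand, dx, dy, dz, wx, wy, wz, hand, dx, dy, dz, wx, wy, wz, ...]. A call has 1 to 12 rows; each row shifts and turns the commanded pose from where the row before left it, along the tool's axes as they then stand; what a row does not reach is not made up. A row lasts 1/10 s, in which the tool goes at most 50 mm and 8.59 degrees, less where a joint would pass 70% of its speed; a pose out of reach is approached as far as the arm can. A call is refused whole if a number of a shift passes 1 or a number of a turn 1, either way. A call with a gripper value outside its range is refused whole. The fingers move at their own pace and stop on an object; FORCE is the grip in N (left out, the last holds). Time passes only in rows, so rows that do not move let the fingers close. It gives the time, the measured TCP pose, the force and the opening at its end, in the units of the state.
- observe(): the state, without advancing time (a new reading comes with each control period).
- get_image(name): name is "scene" or "top" or "wrist"; returns a dict with "frame" (420x560x3 uint8, red, green, blue), "depth" (420x560 float32, m along the optical axis (not along the pixel's ray), 0 where there is no reading), "K" (3x3 intrinsics, pixels), "rvec" (rotation vector, rad) and "tvec" (3), from world to camera coordinates, as OpenCV has them. Camera axes: x right, y down, z forward; pixel columns grow to the right and rows downward; lengths in m; the calibration is good to about 2 mm. A picture is of the moment at which its call begins.
- close_job(): hands the job in, once; it reports no verdict.
The state is a dict: "time_s": time; "q": joint angles; "qvel": joint speeds; "joint_efforts": joint torques, N m; "position": TCP position; "tool_rot": TCP orientation; "ft_force": force on the tool from outside, world axes, zero at the start; "wrist_torque": the same for the moment, N m; "grip_width": finger opening in m.
Only numpy, scipy, OpenCV 4.12 (cv2) and the standard library are available. Lean on these libraries where they do the work, as an engineer would, in place of code of your own. Each camera call takes 0.05 s, during which the arm holds its last target.

## Working session

There is one attempt and no reset: what is moved stays moved. The work goes in short steps, Python scripts to look and compute and a shell command to move; the robot and the scene stay as the last step left them, time stands still between calls to the robot, and variables do not carry over. Pictures are saved under pics/ and viewed, and the job is handed in when it is done.

```bash
mkdir -p pics; python3 - <<'E'
from rig import *
import cv2,numpy as np
s=observe();print({k:np.round(v,3).tolist() for k,v in s.items()})
for n in("top","scene"):
    d=get_image(n);cv2.imwrite(f"pics/{n}0.png",cv2.cvtColor(d["frame"],cv2.COLOR_RGB2BGR));np.savez(f"{n}0.npz",**d)
E
```

```text
{'time_s': 0.0, 'q': [-75.706, 21.842, 74.384, -0.001, 83.856, -12.335], 'qvel': [0.053, -0.018, 0.118, 0.03, 0.081, 0.012], 'joint_efforts': [-0.001, -44.847, -23.128, -0.0, 0.005, -0.0], 'position': [0.246, -0.491, 0.231], 'tool_rot': [[0.894, 0.448, -0.0], [0.448, -0.894, 0.001], [0.0, -0.001, -1.0]], 'ft_force': [-0.068, -0.327, 0.265], 'wrist_torque': [0.013, 0.039, 0.054], 'grip_width': 0.085}
```

View pics/top0.png

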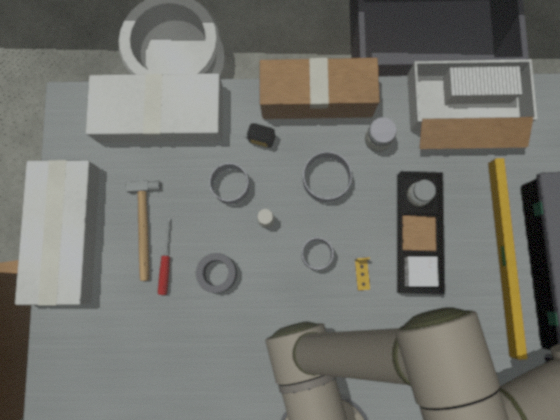

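View pics/scene0.png

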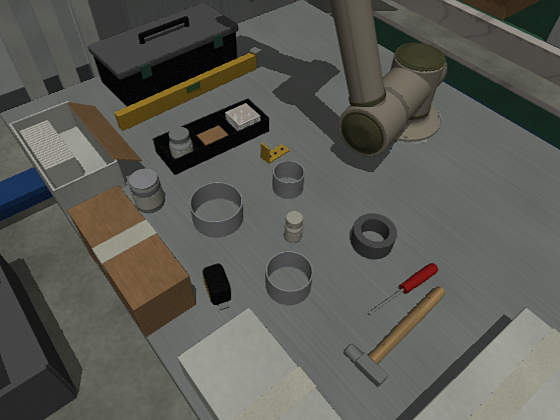

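Top view: large collar at about (328,177), mid at (230,184), small at (318,254), tape roll at (216,273). The tray is at (420,233), and its middle bay shows bare brown card, so that one is empty. Next I'll measure these from depth.

```bash
cat > h.py <<'E'
import cv2,numpy as np
def cloud(n):
    d=np.load(n+".npz");D=d["depth"];K=d["K"];R=cv2.Rodrigues(d["rvec"])[0];t=d["tvec"].ravel()
    v,u=np.mgrid[:420,:560];P=np.stack([(u-K[0,2])/K[0,0]*D,(v-K[1,2])/K[1,1]*D,D],-1)
    W=(P-t)@R; W[D==0]=np.nan; return W
def circ(xy):
    from scipy.optimize import least_squares
    c0=[*((xy.max(0)+xy.min(0))/2),.05]
    return least_squares(lambda p:np.hypot(xy[:,0]-p[0],xy[:,1]-p[1])-p[2],c0,loss='soft_l1',f_scale=.002).x
E
python3 - <<'E'
from h import *
for n,L in(("top0",dict(mid=(230,184,28),large=(328,177,34),small=(318,254,24),tape=(216,273,30))),("scene0",dict(mid=(289,278,40),large=(217,209,42),small=(288,179,28),tape=(374,236,36)))):
    W=cloud(n)
    for k,(u,v,r) in L.items():
        S=W[v-r:v+r,u-r:u+r].reshape(-1,3);h=.048 if k=="tape" else .06
        m=abs(S[:,2]-h)<.005;print(n,k,m.sum(),"zmax",np.nanmax(S[:,2]).round(3),"x,y,rmean",circ(S[m,:2]).round(4),"ext",np.ptp(S[m,:2],axis=0).round(3))
W=cloud("top0")
S=W[165:300,392:450].reshape(-1,3);m=(abs(S[:,2]-.05)<.008)
r=cv2.minAreaRect(S[m,:2].astype(np.float32));print("tray",r)
S=W[215:252,400:440].reshape(-1,3);m=abs(S[:,2]-.006)<.005;print("liner",m.sum(),S[m].mean(0),S[m].min(0),S[m].max(0))
for nm,(u,v,r) in dict(jar=(423,192,10),tiles=(423,271,12),sealer=(265,216,9),br=(363,275,15)).items():
    S=W[v-r:v+r,u-r:u+r].reshape(-1,3);S=S[S[:,2]>.03];print(nm,np.median(S,axis=0).round(3),S[:,2].max().round(3))
E
```

```text
top0 mid 150 zmax 0.066 x,y,rmean [0.648  0.2332 0.0481] ext [0.099 0.098]
top0 large 191 zmax 0.067 x,y,rmean [ 0.6616 -0.019   0.0607] ext [0.125 0.123]
top0 small 119 zmax 0.066 x,y,rmean [0.4633 0.0108 0.0382] ext [0.077 0.077]
top0 tape 683 zmax 0.054 x,y,rmean [0.4186 0.2659 0.0416] ext [0.097 0.096]
scene0 mid 270 zmax 0.088 x,y,rmean [0.6471 0.2337 0.0483] ext [0.1   0.101]
scene0 large 300 zmax 0.063 x,y,rmean [ 0.6612 -0.0187  0.0608] ext [0.124 0.127]
scene0 small 162 zmax 0.065 x,y,rmean [0.4628 0.0107 0.0383] ext [0.079 0.081]
scene0 tape 765 zmax 0.052 x,y,rmean [0.4186 0.2668 0.0417] ext [0.1   0.101]
tray ((0.5159430503845215, -0.25533658266067505), (0.11225443333387375, 0.3107060492038727), 87.27928161621094)
liner 1162 [ 0.5165782  -0.26022943  0.00656275] [ 0.46999365 -0.30911186  0.00100621] [ 0.56294674 -0.21199868  0.01098206]
jar [ 0.612 -0.255  0.079] 0.088
tiles [ 0.416 -0.251  0.052] 0.061
sealer [0.553 0.139 0.074] 0.08
br [ 0.446 -0.09   0.035] 0.037
```

Sizes and heights match what's given, and the two cameras agree to about 1 mm. Targets are mid collar (0.6475, 0.2334), tape (0.4186, 0.2663) and empty bay (0.516, -0.257). I'll close the fingers and travel at z≈0.23. The tool-frame shift to the mid collar is (13.68, -9.36) units.

```bash
python3 -m pendant '[0,0.19,-0.13,0,0,0,0, 0,0.38,-0.26,0,0,0,0, 0,0.57,-0.39,0,0,0,0, 0,0.57,-0.39,0,0,0,0, 0,0.57,-0.39,0,0,0,0, 0,0.57,-0.39,0,0,0,0, 0,0.57,-0.39,0,0,0,0, 0,0.57,-0.39,0,0,0,0, 0,0.57,-0.39,0,0,0,0, 0,0.57,-0.39,0,0,0,0, 0,0.57,-0.39,0,0,0,0, 0,0.57,-0.39,0,0,0,0]' 20
python3 -m pendant '[0,0.57,-0.39,0,0,0,0, 0,0.57,-0.39,0,0,0,0, 0,0.57,-0.39,0,0,0,0, 0,0.57,-0.39,0,0,0,0, 0,0.57,-0.39,0,0,0,0, 0,0.57,-0.39,0,0,0,0, 0,0.57,-0.39,0,0,0,0, 0,0.57,-0.39,0,0,0,0, 0,0.57,-0.39,0,0,0,0, 0,0.57,-0.39,0,0,0,0, 0,0.57,-0.39,0,0,0,0, 0,0.57,-0.39,0,0,0,0]'
python3 -m pendant '[0,0.38,-0.26,0,0,0,0, 0,0.19,-0.13,0,0,0,0, 0,0,0,0,0,0,0, 0,0,0,0,0,0,0, 0,0,0,0,0,0,0]'
```

```text
time_s: 1.3
position: [0.4308, -0.1572, 0.2313]
tool_rot: [[0.894, 0.448, -0.0], [0.448, -0.894, 0.0], [0.0, -0.0, -1.0]]
ft_force: [0.5, -0.8, -0.4]
grip_width: -0.0
time_s: 2.5
position: [0.6312, 0.2051, 0.2311]
tool_rot: [[0.894, 0.449, -0.001], [0.449, -0.894, 0.0], [-0.001, -0.0, -1.0]]
ft_force: [0.8, 0.3, -0.4]
grip_width: -0.0001
time_s: 3.0
position: [0.6478, 0.2327, 0.2316]
tool_rot: [[0.894, 0.448, -0.0], [0.448, -0.894, -0.0], [-0.0, 0.0, -1.0]]
ft_force: [0.1, -0.3, 0.1]
grip_width: -0.0
```

On target to within 1 mm. Descending to 34 mm above the mouth, then holding.

```bash
python3 -m pendant '[0,0,0,0.2,0,0,0, 0,0,0,0.35,0,0,0, 0,0,0,0.4,0,0,0, 0,0,0,0.4,0,0,0, 0,0,0,0.4,0,0,0, 0,0,0,0.4,0,0,0, 0,0,0,0.3,0,0,0, 0,0,0,0.2,0,0,0, 0,0,0,0.1,0,0,0, 0,0,0,0,0,0,0, 0,0,0,0,0,0,0, 0,0,0,0,0,0,0]'
python3 - <<'E'
from rig import *
import cv2,numpy as np
for n in("top","scene"):
    d=get_image(n);cv2.imwrite(f"pics/{n}1.png",cv2.cvtColor(d["frame"],cv2.COLOR_RGB2BGR));np.savez(f"{n}1.npz",**d)
E
```

```text
time_s: 4.2
position: [0.6485, 0.2334, 0.0947]
tool_rot: [[0.894, 0.448, 0.002], [0.448, -0.894, 0.0], [0.001, 0.0, -1.0]]
ft_force: [-0.2, -0.4, 0.0]
grip_width: 0.0
```

View pics/scene1.png

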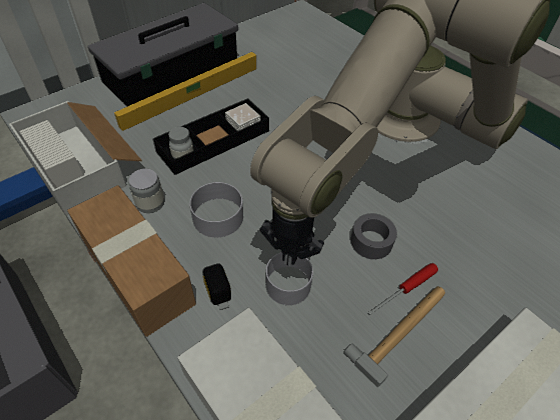

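```bash
for i in 1 2; do :; done; python3 -m pendant '[0,0,0,0,0,0,0, 0,0,0,0,0,0,0, 0,0,0,0,0,0,0, 0,0,0,0,0,0,0, 0,0,0,0,0,0,0, 0,0,0,0,0,0,0, 0,0,0,0,0,0,0, 0,0,0,0,0,0,0, 0,0,0,0,0,0,0, 0,0,0,0,0,0,0, 0,0,0,0,0,0,0, 0,0,0,0,0,0,0]'
python3 -m pendant '[0,0,0,0,0,0,0, 0,0,0,0,0,0,0, 0,0,0,0,0,0,0, 0,0,0,0,0,0,0, 0,0,0,0,0,0,0, 0,0,0,0,0,0,0, 0,0,0,0,0,0,0, 0,0,0,0,0,0,0, 0,0,0,0,0,0,0, 0,0,0,0,0,0,0, 0,0,0,0,0,0,0, 0,0,0,0,0,0,0]'
python3 -m pendant '[0,0,0,0,0,0,0, 0,0,0,0,0,0,0, 0,0,0,0,0,0,0, 0,0,0,0,0,0,0, 0,0,0,0,0,0,0, 0,0,0,0,0,0,0]'
```

```text
time_s: 5.5
position: [0.6482, 0.2333, 0.0938]
tool_rot: [[0.894, 0.448, -0.0], [0.448, -0.894, -0.0], [-0.0, -0.0, -1.0]]
ft_force: [-0.2, -1.0, 0.4]
grip_width: 0.0001
time_s: 6.7
position: [0.6482, 0.2333, 0.0938]
tool_rot: [[0.894, 0.448, -0.0], [0.448, -0.894, 0.0], [0.0, -0.0, -1.0]]
ft_force: [-0.8, 1.1, -0.3]
grip_width: 0.0002
time_s: 7.3
position: [0.6482, 0.2333, 0.0938]
tool_rot: [[0.894, 0.448, -0.0], [0.448, -0.894, 0.0], [-0.0, -0.0, -1.0]]
ft_force: [0.2, 0.0, -0.2]
grip_width: -0.0
```

The image shows the shut fingers just above the mid collar's mouth at (289,262), touching nothing. I held there about 3 s. Next: lift, travel to the tape (-3.81, -2.65 units), descend and hold.

```bash
python3 -m pendant '[0,0,0,-0.2,0,0,0, 0,0,0,-0.35,0,0,0, 0,0,0,-0.4,0,0,0, 0,0,0,-0.4,0,0,0, 0,0,0,-0.4,0,0,0, 0,0,0,-0.4,0,0,0, 0,0,0,-0.3,0,0,0, 0,0,0,-0.2,0,0,0, 0,0,0,-0.1,0,0,0, 0,0,0,0,0,0,0]'
python3 -m pendant '[0,-0.2,-0.14,0,0,0,0, 0,-0.4,-0.28,0,0,0,0, 0,-0.45,-0.31,0,0,0,0, 0,-0.45,-0.31,0,0,0,0, 0,-0.45,-0.31,0,0,0,0, 0,-0.45,-0.31,0,0,0,0, 0,-0.45,-0.31,0,0,0,0, 0,-0.45,-0.31,0,0,0,0, 0,-0.31,-0.23,0,0,0,0, 0,-0.2,-0.14,0,0,0,0, 0,0,0,0,0,0,0, 0,0,0,0,0,0,0]'
```

```text
time_s: 8.3
position: [0.6483, 0.2333, 0.2318]
tool_rot: [[0.894, 0.448, 0.001], [0.448, -0.894, 0.0], [0.001, 0.0, -1.0]]
ft_force: [-0.1, -0.1, -0.0]
grip_width: 0.0
time_s: 9.5
position: [0.4191, 0.2663, 0.2312]
tool_rot: [[0.894, 0.448, 0.0], [0.448, -0.894, -0.0], [0.0, 0.0, -1.0]]
ft_force: [-0.1, 0.1, 0.4]
grip_width: 0.0
```

```bash
python3 -m pendant '[0,0,0,0.2,0,0,0, 0,0,0,0.35,0,0,0, 0,0,0,0.45,0,0,0, 0,0,0,0.45,0,0,0, 0,0,0,0.45,0,0,0, 0,0,0,0.45,0,0,0, 0,0,0,0.3,0,0,0, 0,0,0,0.2,0,0,0, 0,0,0,0.1,0,0,0, 0,0,0,0,0,0,0, 0,0,0,0,0,0,0, 0,0,0,0,0,0,0]'
python3 - <<'E'
from rig import *
import cv2,numpy as np
d=get_image("scene");cv2.imwrite("pics/scene2.png",cv2.cvtColor(d["frame"],cv2.COLOR_RGB2BGR))
d=get_image("top");np.savez("top2.npz",**d);cv2.imwrite("pics/top2.png",cv2.cvtColor(d["frame"],cv2.COLOR_RGB2BGR))
E
python3 -m pendant '[0,0,0,0,0,0,0, 0,0,0,0,0,0,0, 0,0,0,0,0,0,0, 0,0,0,0,0,0,0, 0,0,0,0,0,0,0, 0,0,0,0,0,0,0, 0,0,0,0,0,0,0, 0,0,0,0,0,0,0, 0,0,0,0,0,0,0, 0,0,0,0,0,0,0, 0,0,0,0,0,0,0, 0,0,0,0,0,0,0]'
python3 -m pendant '[0,0,0,0,0,0,0, 0,0,0,0,0,0,0, 0,0,0,0,0,0,0, 0,0,0,0,0,0,0, 0,0,0,0,0,0,0, 0,0,0,0,0,0,0, 0,0,0,0,0,0,0, 0,0,0,0,0,0,0, 0,0,0,0,0,0,0, 0,0,0,0,0,0,0, 0,0,0,0,0,0,0, 0,0,0,0,0,0,0]'
python3 -m pendant '[0,0,0,0,0,0,0, 0,0,0,0,0,0,0, 0,0,0,0,0,0,0, 0,0,0,0,0,0,0, 0,0,0,0,0,0,0, 0,0,0,0,0,0,0]'
```

```text
time_s: 10.7
position: [0.4189, 0.2665, 0.0844]
tool_rot: [[0.894, 0.448, 0.001], [0.448, -0.894, 0.0], [0.001, 0.0, -1.0]]
ft_force: [-0.1, -1.0, -0.8]
grip_width: 0.0004
time_s: 12.0
position: [0.4185, 0.2664, 0.0838]
tool_rot: [[0.894, 0.448, 0.0], [0.448, -0.894, 0.0], [0.0, 0.0, -1.0]]
ft_force: [-0.0, 0.7, -0.2]
grip_width: -0.0004
time_s: 13.2
position: [0.4185, 0.2664, 0.0838]
tool_rot: [[0.894, 0.448, 0.0], [0.448, -0.894, 0.0], [0.0, -0.0, -1.0]]
ft_force: [0.1, -0.1, -0.3]
grip_width: 0.0004
time_s: 13.8
position: [0.4185, 0.2664, 0.0838]
tool_rot: [[0.894, 0.448, -0.0], [0.448, -0.894, 0.0], [-0.0, -0.0, -1.0]]
ft_force: [-0.1, -0.6, -0.5]
grip_width: -0.0001
```

View pics/scene2.png

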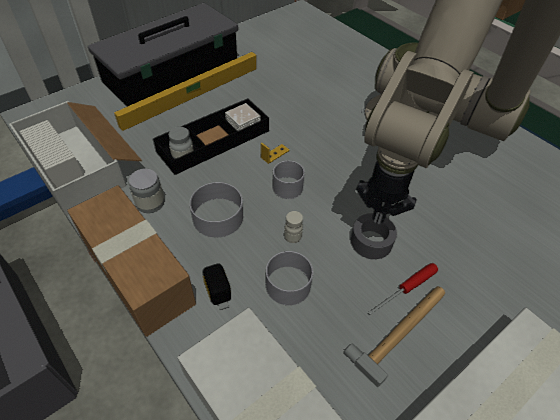

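View pics/top2.png

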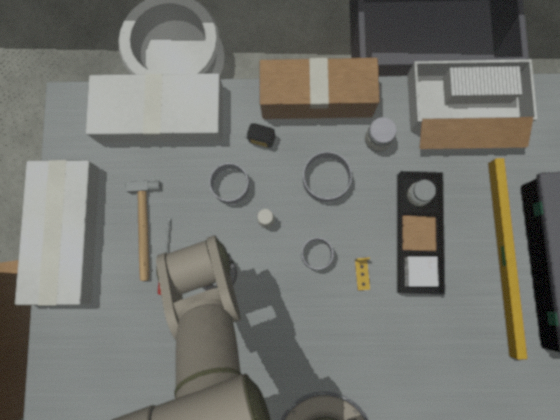

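The fingers point at the tape roll's hole at (376,222), with everything else where it was, and the hold was about 3 s. Next: lift and travel to the bay (-2.94, 10.24 units).

```bash
python3 -m pendant '[0,0,0,-0.2,0,0,0, 0,0,0,-0.35,0,0,0, 0,0,0,-0.45,0,0,0, 0,0,0,-0.45,0,0,0, 0,0,0,-0.45,0,0,0, 0,0,0,-0.45,0,0,0, 0,0,0,-0.3,0,0,0, 0,0,0,-0.2,0,0,0, 0,0,0,-0.1,0,0,0, 0,0,0,0,0,0,0]'
python3 -m pendant '[0,-0.05,0.17,0,0,0,0, 0,-0.1,0.35,0,0,0,0, 0,-0.165,0.575,0,0,0,0, 0,-0.165,0.575,0,0,0,0, 0,-0.165,0.575,0,0,0,0, 0,-0.165,0.575,0,0,0,0, 0,-0.165,0.575,0,0,0,0, 0,-0.165,0.575,0,0,0,0, 0,-0.165,0.575,0,0,0,0, 0,-0.165,0.575,0,0,0,0, 0,-0.165,0.575,0,0,0,0, 0,-0.165,0.575,0,0,0,0]'
python3 -m pendant '[0,-0.165,0.575,0,0,0,0, 0,-0.165,0.575,0,0,0,0, 0,-0.165,0.575,0,0,0,0, 0,-0.165,0.575,0,0,0,0, 0,-0.165,0.575,0,0,0,0, 0,-0.165,0.575,0,0,0,0, 0,-0.1,0.35,0,0,0,0, 0,-0.05,0.17,0,0,0,0, 0,0,0,0,0,0,0, 0,0,0,0,0,0,0, 0,0,0,0,0,0,0]'
python3 - <<'E'
from h import *
# bay walls: rim points from both cameras
for n in("top0","top2","scene0","scene1"):
    W=cloud(n).reshape(-1,3)
    m=(abs(W[:,2]-.05)<.006)&(W[:,0]>.33)&(W[:,0]<.70)&(W[:,1]>-.34)&(W[:,1]<-.17)
    r=cv2.minAreaRect(W[m,:2].astype(np.float32))
    l=(abs(W[:,2]-.007)<.003)&(abs(W[:,0]-.516)<.04)&(W[:,1]>-.30)&(W[:,1]<-.21)
    print(n,np.round(r[0],4),np.round(r[1],3),r[2],"liner",(np.nanmin(W[l],0)+np.nanmax(W[l],0))[:2]/2)
E
```

```text
time_s: 14.8
position: [0.4185, 0.2664, 0.2316]
tool_rot: [[0.894, 0.448, 0.0], [0.448, -0.894, 0.0], [0.001, 0.0, -1.0]]
ft_force: [-0.2, 0.4, -1.1]
grip_width: -0.0
time_s: 16.0
position: [0.4781, -0.0559, 0.2306]
tool_rot: [[0.894, 0.448, -0.002], [0.448, -0.894, 0.0], [-0.001, -0.001, -1.0]]
ft_force: [1.2, -1.1, -0.0]
grip_width: -0.0002
time_s: 17.1
position: [0.5165, -0.2563, 0.2314]
tool_rot: [[0.893, 0.449, -0.0], [0.449, -0.893, 0.0], [0.0, -0.0, -1.0]]
ft_force: [0.7, -0.6, -0.2]
grip_width: 0.0002
top0 [ 0.5159 -0.2553] [0.112 0.311] 87.26924896240234 liner [ 0.51599542 -0.25597458]
top2 [ 0.5157 -0.2549] [0.112 0.31 ] 87.5694351196289 liner [ 0.5160032  -0.25593268]
scene0 [ 0.5145 -0.2554] [0.118 0.312] 87.19022369384766 liner [ 0.51039688 -0.27232018]
scene1 [ 0.5146 -0.2542] [0.116 0.312] 87.58665466308594 liner [ 0.51049575 -0.27303168]
```

Tray centre is confirmed at (0.516, -0.255), and I'm within 1.5 mm of it. Descending to about 36 mm above the rim.

```bash
python3 -m pendant '[0,0,0,0.2,0,0,0, 0,0,0,0.35,0,0,0, 0,0,0,0.45,0,0,0, 0,0,0,0.45,0,0,0, 0,0,0,0.45,0,0,0, 0,0,0,0.4,0,0,0, 0,0,0,0.3,0,0,0, 0,0,0,0.2,0,0,0, 0,0,0,0.1,0,0,0, 0,0,0,0,0,0,0, 0,0,0,0,0,0,0, 0,0,0,0,0,0,0]'
python3 -m pendant '[0,0,0,0,0,0,0, 0,0,0,0,0,0,0, 0,0,0,0,0,0,0, 0,0,0,0,0,0,0, 0,0,0,0,0,0,0, 0,0,0,0,0,0,0, 0,0,0,0,0,0,0, 0,0,0,0,0,0,0, 0,0,0,0,0,0,0, 0,0,0,0,0,0,0, 0,0,0,0,0,0,0, 0,0,0,0,0,0,0]'
python3 -m pendant '[0,0,0,0,0,0,0, 0,0,0,0,0,0,0, 0,0,0,0,0,0,0, 0,0,0,0,0,0,0, 0,0,0,0,0,0,0, 0,0,0,0,0,0,0, 0,0,0,0,0,0,0, 0,0,0,0,0,0,0, 0,0,0,0,0,0,0, 0,0,0,0,0,0,0, 0,0,0,0,0,0,0, 0,0,0,0,0,0,0]'
python3 - <<'E'
from rig import *
from h import *
for n in("scene","top"):
    d=get_image(n);np.savez(n+"3.npz",**d);cv2.imwrite(f"pics/{n}3.png",cv2.cvtColor(d["frame"],cv2.COLOR_RGB2BGR))
W=cloud("top3")
for k,(u,v,r) in dict(mid=(230,184,28),large=(328,177,34),tape=(216,273,30)).items():
    S=W[v-r:v+r,u-r:u+r].reshape(-1,3);h=.048 if k=="tape" else .06
    m=abs(S[:,2]-h)<.005
    if m.sum()>20: print(k,m.sum(),circ(S[m,:2]).round(4))
E
```

```text
time_s: 18.3
position: [0.5169, -0.2574, 0.087]
tool_rot: [[0.894, 0.448, 0.001], [0.448, -0.894, -0.001], [0.001, 0.001, -1.0]]
ft_force: [0.2, -0.2, -0.4]
grip_width: -0.0003
time_s: 19.5
position: [0.5166, -0.2572, 0.0863]
tool_rot: [[0.894, 0.448, -0.0], [0.448, -0.894, 0.0], [-0.0, -0.0, -1.0]]
ft_force: [-0.9, -0.2, -0.3]
grip_width: -0.0002
time_s: 20.7
position: [0.5166, -0.2572, 0.0863]
tool_rot: [[0.894, 0.448, 0.0], [0.448, -0.894, -0.0], [-0.0, 0.0, -1.0]]
ft_force: [0.8, 0.5, 0.1]
grip_width: -0.0001
mid 152 [0.648  0.2332 0.0482]
large 194 [ 0.6616 -0.019   0.0608]
tape 694 [0.4187 0.266  0.0417]
```

View pics/scene3.png

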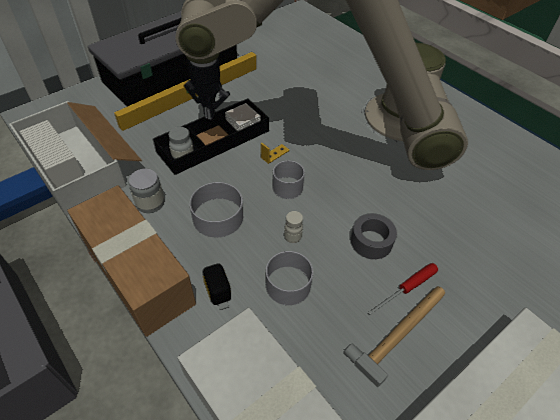

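The image shows the fingertips above the empty middle bay at about (208,118). Nothing has moved and nothing is being touched, so I'm handing in.

```bash
python3 -c "
from rig import *
print(close_job())"
```

```text
the job is handed in; nothing more can be done
None
```

I pointed at all three things in the order asked with the fingers shut, and handed the job in at about 21 s, still pointing at the empty bay.

| Target | Fingertip height above it | Hold |
|---|---|---|
| Middle-sized collar | 34 mm above its mouth | about 3 s |
| Roll of tape | 36 mm above its top | about 3 s |
| Empty bay (the middle one) | 36 mm above the tray rim | about 2.5 s, then handed in there |

Between targets the hand travelled at about 23 cm above the table.

**Last checks:**
- **Aim:** the fingertips were within about 2 mm of each measured centre.
- **Nothing moved:** the middle and large collars and the tape roll measured in the same places as at the start, to within 0.3 mm. I checked the small collar and the other things only by eye in the final picture, and they looked unmoved.
- **No contact:** wrist force readings showed only noise, under 2 N.

**One disagreement:** the scene camera's estimate of the bay's card liner was about 17 mm off in y, because the tray wall hides part of the card from that angle. I used the rim fits from both cameras and the top-view liner instead, which agreed to about 2 mm.

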